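# Dip the rod and start the evaporation timer

### The arm

A 6-joint arm with a two-finger parallel gripper is mounted at the origin on the work surface. World frame = base frame: x ahead of the robot, y to its left, z up, the work surface at z = 0. Lengths are in m, angles in rad, forces in N, time in s.
With the tool pointing down it reaches from about 0.35 to 0.975 m from the base axis. Payload 4.9 kg.
Tool frame: the origin (TCP) lies at the very end of the fingers, on their centre line; the grasp point (between the pads) lies 19 mm behind it (ctrl.pinch_z is the distance from the TCP to the grasp point, in m); z points along the fingers, y is the direction in which the jaws open and shut (so a half turn about z gives the same grasp; the last joint's range is limited). The gripper opens to 85 mm and grips with 20 to 120 N. Pads are 22 mm wide; open, the fingers measure 114 mm over their backs; the gripper's body (76 mm by 85 mm) begins 54 mm behind the grasp point. The pads swing forward as they close: fully open they stand 13 mm farther back than shut.
Start: joints at [0.987, 0.053, 1.613, -0, 1.476, -0.119], TCP at [0.28, 0.559, 0.231] pointing down, gripper open.
Joint ranges: [-3.01, 3.01], [-1.01, 2.22], [0.06, 2.58], [-1.02, 4.17], [0.09, 2.62], [-3.14, 3.14]. Speed limits (rad/s): [2.57, 2.57, 3.14, 3.14, 3.14, 3.14].

### API

Orientations are given as a rotation vector (axis times angle).
In Python, from station import ctrl gives the robot as it stands.
- The arm moves only by the tool carry_out, never from a script. Its argument "series" is a list of rows, each a list of 7 numbers: the shift along the world's x, y, z each as a share of 0.025 m, from -1 to 1, then the turn, a rotation vector about the world's x, y, z each as a share of 0.1 rad, from -1 to 1, then the opening, from 0 (shut) to 1 (fully open). A call has 1 to 12 rows; each row shifts and turns the commanded pose from where the row before left it; what a row does not reach is not made up. A row lasts 1/10 s, in which the tool goes at most 50 mm and 8.59 degrees, less where a joint would pass 70% of its speed; a pose out of reach is approached as far as the arm can. A call with a number of a shift or a turn outside -1 to 1 is refused whole. A call with a gripper value outside its range is refused whole. The fingers move at their own pace and stop on an object; "grip_force" is the grip in N (left out, the last holds). Time passes only in rows, so rows that do not move let the fingers close. It gives the time, the measured TCP pose, the force and the opening at its end, in the units of the state.
- ctrl.get_obs(): the state, without advancing time (a new reading comes with each control period).
- ctrl.get_image(name): name is "side" or "top"; returns a dict with "frame" (384x512x3 uint8, blue, green, red), "fx", "fy", "cx", "cy" (pixels), "R" (3x3) and "t" (3): a world point X has camera coordinates R X + t. Camera axes: x right, y down, z forward; pixel columns grow to the right and rows downward; lengths in m; the calibration is good to about 2 mm. A picture is of the moment at which its call begins. There is no depth.
- ctrl.finish_job(): hands the job in, once; it reports no verdict.
Trained networks look in a picture, given as the dict that the camera call returned (one of the last four; its "shot" number tells which), for a name from the list of things; names that differ only in an ending like _2 or _b are one class to them, and where a whole thing is asked for, a point or a joint stands for the part that bears it (a point fixed in the world has none). Each returns a list of dicts, best first, with "p" (0 to 1); they miss things now and then, are a little off and sometimes report something else, mostly with a low value. They report only what shows in the picture. A call takes as long as a camera call. They do not tell look-alikes from the thing itself.
- ctrl.trace(picture, name): "mask" (384x512 bool, what is visible of it) and "rect" ([left, top, width, height] as shares, 0 to 1, of the picture: columns of its width, rows of its height, round what is visible of it).
- ctrl.mark_of(picture, name): "position" ([column, row] as shares, 0 to 1, of the picture: columns of its width, rows of its height: a listed point, or the origin of a listed thing).
The state is a dict: "t": time; "q": joint angles; "dq": joint speeds; "effort": joint torques, N m; "tool_pos": TCP position; "tool_rot": TCP orientation; "contact_force": force on the tool from outside, world axes, zero at the start; "wrist_torque": the same for the moment, N m; "opening": finger opening in m.
Only numpy, scipy, OpenCV 4.12 (cv2) and the standard library are available. Lean on these libraries where they do the work, as an engineer would, in place of code of your own. Each camera call takes 0.05 s, during which the arm holds its last target.

### The job

Start a scent test: take the dip rod from its forked stand, dip its tip well down inside the open jar, and hang the rod back in the fork. Then push the timer's sprung plunger all the way in and let it spring back out. Leave the jars and everything else standing where they are.

Things in the scene. Friction and masses are not known exactly. Their poses are not given: they have to be found in the camera images.
- rod: Loose steel dip rod, 150 mm tall, 50 g, round all over, hanging upright in the fork at the start. Origin: centre of its lower end, z up along the rod. Bulb 10 mm diameter from 0 to 20 mm, shaft 7 mm diameter up to 100 mm, steel collar 26 mm diameter from 100 to 106 mm, black round grip 14 mm diameter from 106 to 150 mm.
- rod_tip (a point): Lower end of the dip rod (its bulb), the part to dip.
- rod_collar (a point): Centre of the underside of the rod's collar, 100 mm above the tip; this face rests on the fork's prongs.
- rod_grip (a point): Middle of the part of the black grip to hold, on the rod's axis, 133 mm above the tip (27 mm above the collar's top face).
- stand: Fixed stand: wooden base 100 x 100 x 14 mm centred 10 mm to +x, 14 mm steel column 34 mm to +x, on top a flat steel fork 31 mm wide, 6 mm thick, top face 130 mm above the table; nothing higher. Slot 13 mm wide, open to the stand's own -x (towards the robot), ending 6.5 mm to +x of the origin; prongs end 23.5 mm to -x. Origin: on the table, below the rod's hanging place.
- fork_seat (a point): Centre of the rod's hanging place, at the level of the fork's top face, 130 mm above the table; axes as the stand's. The rod hangs with its shaft in the slot and its collar on the prongs.
- jar: Loose open amber-glass jar, the only jar without a cap, 140 g. Outer diameter 64 mm, 55 mm high, wall 4 mm (inner diameter 56 mm), inner floor 5 mm above the table. Origin: centre of its underside, z up.
- jar_floor (a point): Centre of the open jar's inner floor, 5 mm above its underside.
- timer: Fixed bench timer, white housing 140 mm wide; its face slopes 30 degrees, looking up and to the timer's -x (towards the robot). Origin: on the table under the face's middle, which is 75 mm up. A 10 mm carrying bar runs along y, 160 mm wide, 193 mm up, 4 mm to +x, on end bars from the rear sides. It blocks a gripper straight from above: come along the plunger's axis, under it.
- plunger_top (a point): Centre of the top of the timer's plunger: round steel head 36 mm diameter, 8 mm thick, on a 16 mm stem, in the middle of the sloping face. Site z points out along the plunger's axis, 30 degrees from vertical, up and towards the robot; push along -z. It stands 28 mm out of the face at rest (99 mm above the table), 10 mm fully in, and moves with the plunger.
- plunger (a joint): Travel of the plunger in m: 0 out, 0.018 fully in against its stop. Spring: about 5 N to start, 10 N fully in; it springs back when released.
- capped_a: Loose amber jar with a black cap, 64 mm diameter, 72 mm high; bystander. Origin: centre of its underside.
- capped_b: Another such capped jar; bystander. Origin: centre of its underside.
- dropper: Loose small amber bottle with white cap, 34 mm diameter, 85 mm high; bystander. Origin: centre of its underside.
- phone: Loose black phone lying flat, 150 x 72 x 9 mm; bystander. Origin: centre of its underside.
- tape: Loose roll of paper tape lying flat, 90 mm diameter, 24 mm high; bystander. Origin: centre of its underside.
- bottle: Loose white plastic bottle with black cap, 56 mm diameter, 130 mm high; bystander. Origin: centre of its underside.
Things that resemble listed ones, but are neither listed nor needed, are in the scene too. What is shaped like the timer but turquoise or yellow is not meant.

How it is judged:
On the way, in this order (a step that is already met when the one before it is completed fails the run):
1. the rod's tip is inside the open jar, in the lower half of it (z of rod_tip in the frame of jar between 0 and 0.03 m and horizontal distance between rod_tip and jar below 0.027 m and angle between jar's own z axis and vertical below 0.2 rad), for 0.2 s.
2. the rod hangs in the fork again and is let go (horizontal distance between rod_collar and fork_seat below 0.018 m and z of rod_collar in the frame of fork_seat between -0.005 and 0.006 m and angle between rod's own z axis and vertical below 0.15 rad and contact force between the fingers and rod below 0.1 N), for 0.2 s.
3. the plunger is pushed fully in (at least 16.5 of 18 mm) (value of joint plunger above 0.0165 m), for 0.1 s.
At the end, for the whole second after the job is handed in: Rod let go and at rest in the fork, upright within 0.15 rad, collar within 18 mm sideways of the seat and -5 to +6 mm in height; plunger back out (under 2 mm); open jar upright; jar and bystanders within 30 mm of their starts (all of step 2 and linear speed of rod below 0.03 m/s and value of joint plunger below 0.002 m and angle between jar's own z axis and vertical below 0.1 rad and distance of each of jar, capped_a, capped_b, dropper, phone, tape, bottle from where it was at the start of the episode below 0.03 m); the robot touches nothing.
It fails at once if the open jar is knocked over or moved more than 30 mm (angle between jar's own z axis and vertical above 0.4 rad or distance of jar from where it was at the start of the episode above 0.03 m).
It fails at once if a bystander is moved more than 30 mm (distance of any of capped_a, capped_b, dropper, phone, tape, bottle from where it was at the start of the episode above 0.03 m).
It also fails if it takes over 64 s, if anything falls off the work surface, if the arm or the gripper's body presses on something with over 40 N, if the wrist force passes 120 N, or if a joint passes its speed limit or range.

## Working session

There is one attempt and no reset: what is moved stays moved. The work goes in short steps, Python scripts to look and compute and a tool call to move; the robot and the scene stay as the last step left them, time stands still between calls to the robot, and variables do not carry over. Pictures are saved under pics/ and viewed, and the job is handed in when it is done.

Besides the shell and the picture viewer there is one more tool, called after "Request:" by a JSON object that holds its "api" and its "payload", one argument or row to a line. carry_out: Moves the arm, as the interface text tells. Shift numbers are shares of 0.025 m and turn numbers shares of 0.1 rad, none past 1 either way. Its arguments: {"type":"object","properties":{"series":{"type":"array"},"grip_force":{"type":"number"}},"required":["series"]}

```bash
mkdir -p pics; ls
python3 - <<'E'
from station import ctrl
import cv2,pickle
for n in ["side","top"]:
    p=ctrl.get_image(n); cv2.imwrite(f"pics/{n}0.png",p["frame"])
    pickle.dump(p,open(f"{n}0.pkl","wb"))
    print(n,p["fx"],p["fy"],p["cx"],p["cy"],p["R"],p["t"],p["shot"])
    for k in ["rod","rod_tip","rod_collar","rod_grip","stand","fork_seat","jar","jar_floor","timer","plunger_top","capped_a","dropper","phone","tape","bottle"]:
        m=ctrl.mark_of(p,k); print(k,[(round(float(a["p"]),2),round(a["position"][0]*512),round(a["position"][1]*384)) for a in m[:5]])
print(ctrl.get_obs()); print(ctrl.pinch_z)
E
```

```text
pics
side 462.43688304509925 462.43688304509925 261.73625605513195 193.95102299109533 [[ 0.8100528  -0.58627236 -0.0099592 ]
 [-0.2954176  -0.39338918 -0.87061668]
 [ 0.50650065  0.7081876  -0.49186118]] [-0.47847601  0.24116078  1.20205347] 1
rod [(0.42, 225, 178)]
rod_tip [(0.47, 226, 178), (0.2, 298, 282)]
rod_collar [(0.46, 224, 154)]
rod_grip [(0.55, 220, 144), (0.55, 219, 230)]
stand [(0.95, 227, 187)]
fork_seat [(0.87, 225, 151)]
jar [(0.81, 256, 247)]
jar_floor [(0.56, 249, 244)]
timer [(0.86, 216, 304), (0.75, 320, 239), (0.69, 296, 365)]
plunger_top [(0.8, 293, 330), (0.65, 209, 272), (0.59, 318, 215)]
capped_a [(0.7, 213, 217), (0.61, 219, 228)]
dropper []
phone [(0.81, 292, 189)]
tape [(0.87, 301, 281)]
bottle [(0.98, 175, 183)]
top 478.3482643177417 478.3482643177417 257.68574705317684 188.41342367207716 [[-0.06516475 -0.99786806 -0.00359038]
 [-0.97351152  0.06436355 -0.21939155]
 [ 0.21915491 -0.01080132 -0.97563029]] [-0.0492501   0.52966773  1.62281514] 2
rod [(0.56, 168, 178), (0.19, 218, 130)]
rod_tip [(0.52, 170, 177)]
rod_collar [(0.46, 161, 165)]
rod_grip [(0.38
[... 393 characters left out ...]
[(0.51, 130, 218)]
{'t': 1.6, 'q': array([ 9.87012348e-01,  5.27164374e-02,  1.61288272e+00, -1.40109169e-06,
        1.47599508e+00, -1.19005140e-01]), 'dq': array([ 9.23172624e-04, -1.12867508e-03,  1.76194170e-03, -1.33258576e-03,
       -1.02823622e-03,  2.45836545e-05]), 'effort': array([-9.66217885e-04, -3.93663669e+01, -3.70451403e+01, -1.18773437e-04,
        5.59374166e-04,  1.99880986e-05]), 'tool_pos': array([0.28013791, 0.55869049, 0.23130371]), 'tool_rot': array([ 7.23518989e-01,  3.05714243e+00, -3.08511232e-06]), 'contact_force': array([-0.51699177,  1.38203224, -1.24661641]), 'wrist_torque': array([-0.03211576,  0.01868322,  0.0085657 ]), 'opening': 0.0855105868363037}
0.0187
```

Run:
```python
import cv2
for n in ["side","top"]:
    i=cv2.imread(f"pics/{n}0.png"); c=i[90:384,100:450]
    cv2.imwrite(f"pics/{n}0z.png",cv2.resize(c,None,fx=2,fy=2,interpolation=cv2.INTER_CUBIC))
```

```text
(no output)
```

View pics/side0.png

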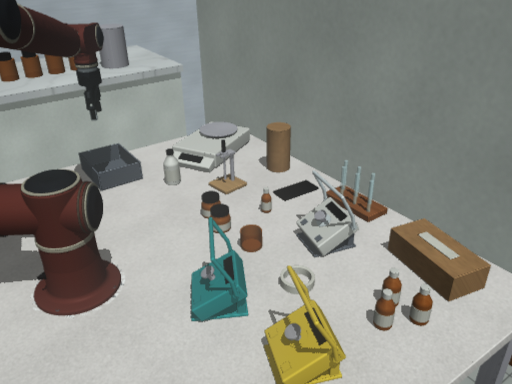

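View pics/top0.png

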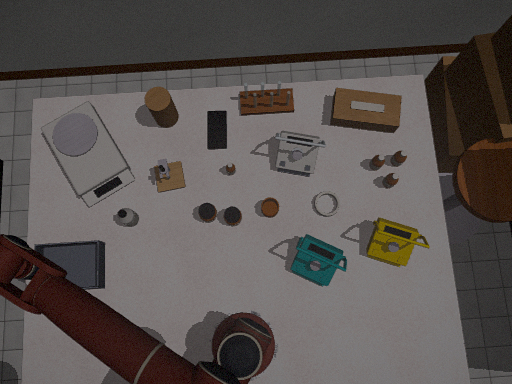

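View pics/side0z.png

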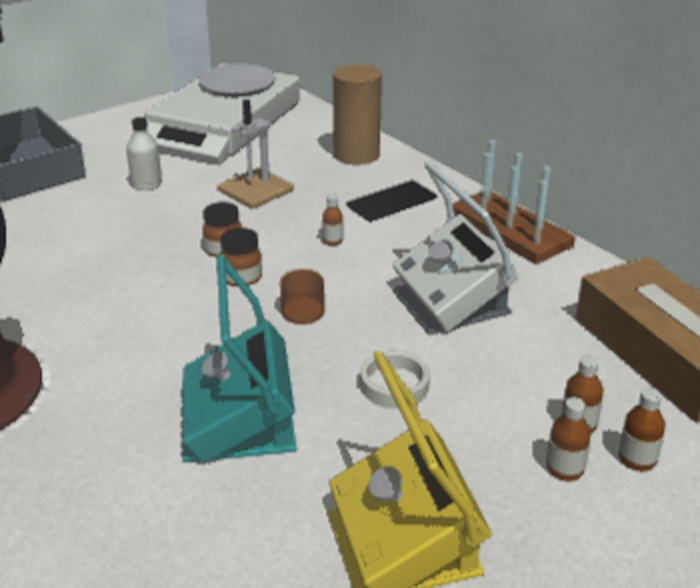

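View pics/top0z.png

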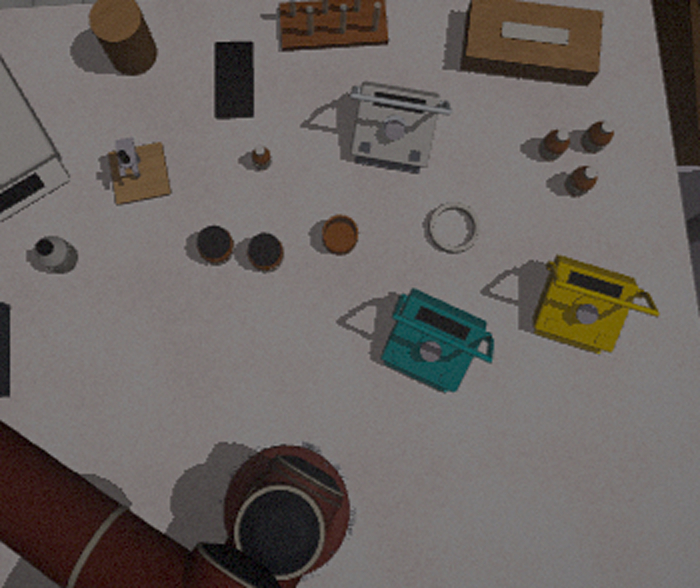

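```bash
cat > h.py <<'E'
import numpy as np,pickle,cv2
P={n:pickle.load(open(f"{n}0.pkl","rb")) for n in ["side","top"]}
def ray(n,u,v):
    p=P[n];R=np.array(p["R"]);t=np.array(p["t"])
    d=R.T@np.array([(u-p["cx"])/p["fx"],(v-p["cy"])/p["fy"],1]);return -R.T@t,d
def atz(n,u,v,z):
    o,d=ray(n,u,v);return o+d*(z-o[2])/d[2]
def proj(n,X):
    p=P[n];c=np.array(p["R"])@np.array(X)+np.array(p["t"]);return np.array([p["fx"]*c[0]/c[2]+p["cx"],p["fy"]*c[1]/c[2]+p["cy"]])
def tri(a,b):
    o1,d1=ray("side",*a);o2,d2=ray("top",*b)
    s=np.linalg.lstsq(np.stack([d1,-d2],1),o2-o1,rcond=None)[0]
    A=o1+s[0]*d1;B=o2+s[1]*d2;return (A+B)/2,np.linalg.norm(A-B)
def crop(n,x0,y0,w,h,f,out,pts=[],frame=None):
    i=(P[n]["frame"] if frame is None else frame)[y0:y0+h,x0:x0+w].copy()
    i=cv2.resize(i,None,fx=f,fy=f,interpolation=cv2.INTER_CUBIC)
    i=cv2.convertScaleAbs(i,alpha=1.4 if n=="top" else 1,beta=0)
    for k in range(0,w,10): cv2.putText(i,str(x0+k),(k*f,8),0,.3,(0,0,255),1); cv2.line(i,(k*f,10),(k*f,16),(0,0,255),1)
    for k in range(0,h,10): cv2.putText(i,str(y0+k),(0,k*f+4),0,.3,(0,0,255),1); cv2.line(i,(20,k*f),(26,k*f),(0,0,255),1)
    for q in pts: cv2.circle(i,(int((q[0]-x0+.5)*f),int((q[1]-y0+.5)*f)),2,(0,255,0),-1)
    cv2.imwrite(f"pics/{out}.png",i)
E
python3 - <<'E'
from h import *
np.set_printoptions(precision=4,suppress=True)
print("collar",tri((224,154),(161,165)),atz("side",224,154,.13),atz("top",161,165,.13))
print("grip",tri((220,144),(161,169)),"seat",tri((225,151),(160,170)),atz("side",225,151,.13),atz("top",160,170,.13))
print("stand",atz("side",227,187,0),atz("top",172,179,0))
print("jar",atz("side",256,247,0),atz("top",270,209,0))
print("plt",tri((318,215),(299,155)),atz("side",318,215,.099),atz("top",299,155,.099))
print("timer",atz("side",320,239,0),atz("top",298,157,0))
crop("side",200,125,60,70,8,"c_side_rod");crop("top",140,150,60,50,10,"c_top_rod")
crop("side",290,165,75,95,6,"c_side_tim");crop("top",255,120,80,65,8,"c_top_tim")
E
```

```text
collar (array([0.6103, 0.2432, 0.1224]), np.float64(0.00936876123687172)) [0.5967 0.2292 0.13  ] [0.6125 0.2399 0.13  ]
grip (array([0.5864, 0.2329, 0.1692]), np.float64(0.0020210979607627913)) seat (array([0.6   , 0.2399, 0.135 ]), np.float64(0.013506870877523587)) [0.6129 0.2486 0.13  ] [0.5951 0.2436 0.13  ]
stand [0.5999 0.2262 0.    ] [0.5944 0.2261 0.    ]
jar [ 0.4727 -0.1345  0.    ] [ 0.4596 -0.1239  0.    ]
plt (array([ 0.622 , -0.2328,  0.104 ]), np.float64(0.005235003956450081)) [ 0.6246 -0.2266  0.099 ] [ 0.6258 -0.2348  0.099 ]
timer [ 0.649  -0.2156  0.    ] [ 0.6474 -0.2409  0.    ]
```

View pics/c_side_rod.png

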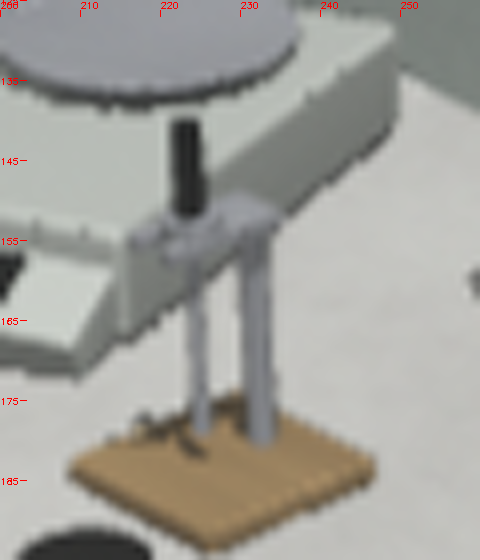

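View pics/c_top_rod.png

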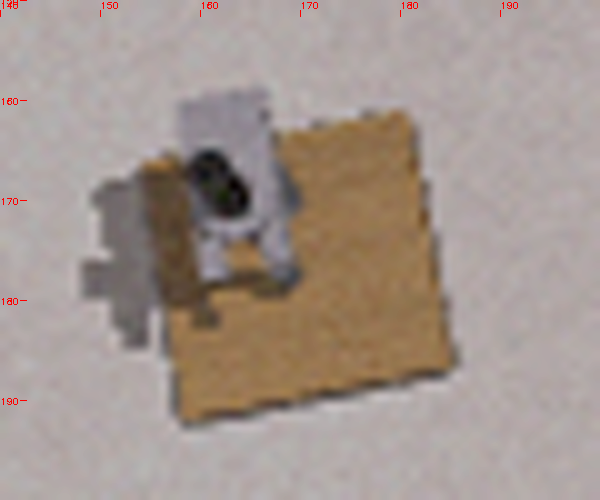

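View pics/c_side_tim.png

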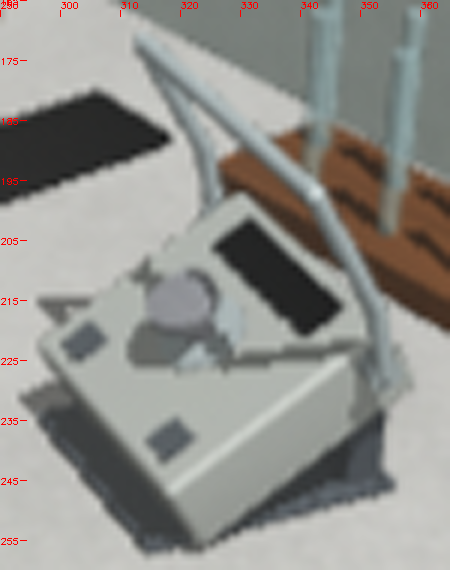

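View pics/c_top_tim.png

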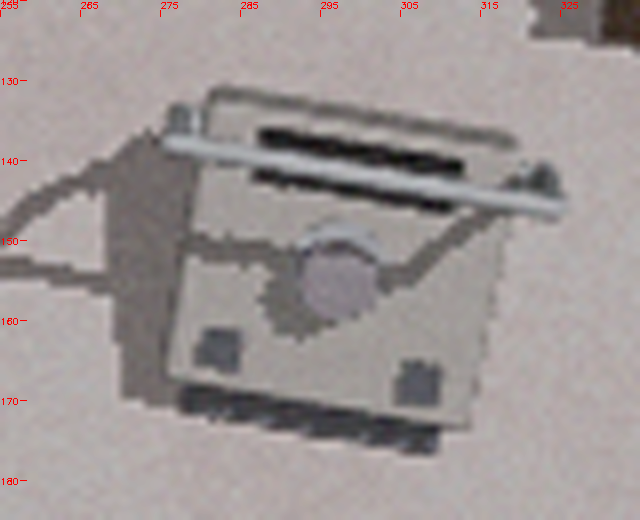

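Run:
```python
from h import *
from scipy.optimize import least_squares
np.set_printoptions(precision=4,suppress=True)
def fit(obs,x0,fixyaw=False):
    # obs: (cam,u,v,local xyz)
    def W(p,l): c,s=np.cos(p[2]),np.sin(p[2]);return [p[0]+c*l[0]-s*l[1],p[1]+s*l[0]+c*l[1],l[2]]
    f=lambda p:np.concatenate([proj(n,W(p,l))-[u,v] for n,u,v,l in obs])
    r=least_squares(f,x0,loss="soft_l1");return r.x,f(r.x).reshape(-1,2)
def show(t,o,x0):
    x,r=fit(o,x0);print(t,x);print(r.round(1).tolist())
h=-.5
for c in ["top","side"]:
    o=[("top",160.2,165.8,(0,0,.18)),("top",162.7,170.2,(0,0,.137)),("side",222.6,139.8,(0,0,.18)),("side",223.4,151.6,(0,0,.137))]
    show("rod "+c,[q for q in o if q[0]==c],[.6,.23,0])
show("rod",o,[.6,.23,0])
b=[("side",208,183.5,(-.04,.05,.014)),("side",226,192.5,(-.04,-.05,.014)),("side",246.5,182,(.06,-.05,.014)),
("top",180.5,161,(.06,-.05,.014)),("top",185.3,186.5,(-.04,-.05,.014)),("top",157.5,192,(-.04,.05,.014))]
show("stand",b,[.6,.23,0])
show("stand top",b[3:],[.6,.23,0]);show("stand side",b[:3],[.6,.23,0])
t=[("top",275.3,137.5,(.004,.08,.193)),("top",325,146,(.004,-.08,.193)),("side",312,171.5,(.004,.08,.193)),("side",341.5,197,(.004,-.08,.193)),
("top",297,154.3,(-.014,0,.099)),("side",318.8,214.8,(-.014,0,.099))]
show("timer",t,[.64,-.23,0]);show("timer top",[q for q in t if q[0]=="top"],[.64,-.23,0]);show("timer side",[q for q in t if q[0]=="side"],[.64,-.23,0])
crop("side",230,215,45,45,12,"c_side_jar");crop("top",245,185,50,45,12,"c_top_jar")
```

```text
rod top [0.5937 0.233  0.    ]
[[-0.0, 0.5], [0.0, -0.5]]
rod side [0.5982 0.2354 0.    ]
[[0.1, 0.2], [-0.1, -0.1]]
rod [0.5954 0.2329 0.    ]
[[-0.0, 0.0], [0.0, -1.0], [-0.2, 0.6], [-0.4, 0.3]]
stand [0.5934 0.231  0.1491]
[[-0.9, -0.8], [-0.9, -0.3], [-0.2, 0.6], [0.1, -0.9], [0.2, -0.4], [0.7, -0.2]]
stand top [0.5919 0.2322 0.1331]
[[0.1, -0.4], [-0.3, 0.2], [0.2, 0.1]]
stand side [0.5941 0.2289 0.1836]
[[-0.6, -0.3], [0.3, -0.1], [0.2, 0.4]]
timer [ 0.6407 -0.23   -0.2317]
[[0.4, 0.1], [-1.3, -0.8], [0.4, 0.8], [-0.0, 0.6], [-0.3, 0.5], [-0.1, -0.1]]
timer top [ 0.6403 -0.2313 -0.2462]
[[0.9, -0.1], [-0.9, -0.3], [0.0, 0.6]]
timer side [ 0.6421 -0.228  -0.221 ]
[[0.1, 0.5], [0.1, 0.1], [-0.2, -0.5]]
```

View pics/c_side_jar.png

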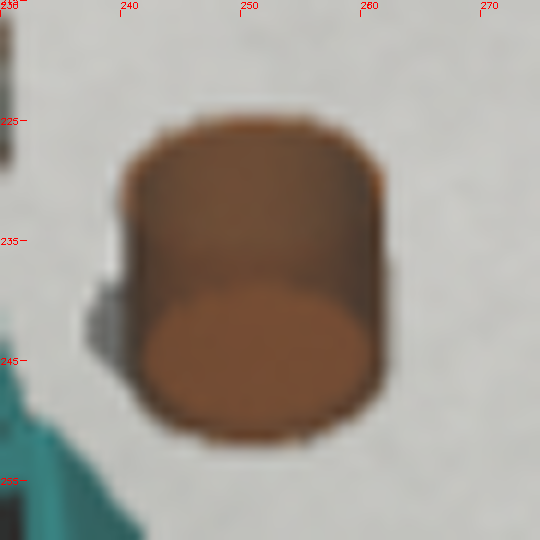

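View pics/c_top_jar.png

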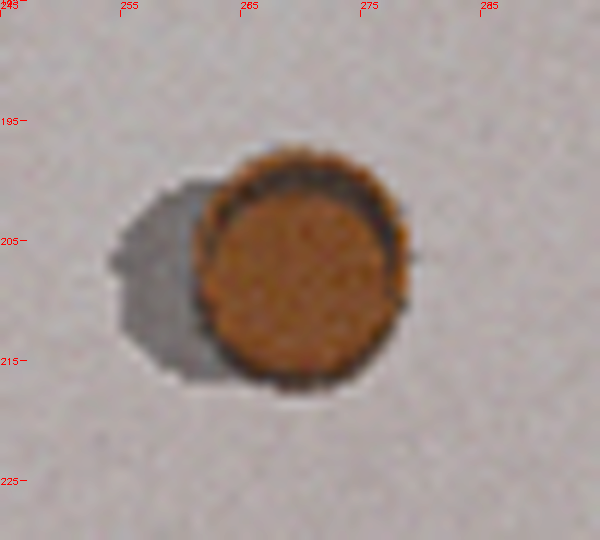

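Run:
```python
from h import *
from scipy.spatial.transform import Rotation as R
np.set_printoptions(precision=4,suppress=True)
print(atz("top",269.7,208.1,.005),atz("side",251,244.5,.005))
print("capped",atz("top",207,210,.072),atz("top",232,214,.072),"dropper",atz("top",230,168,.085),"bottle",atz("top",123,212,.13))
o=R.from_rotvec([.72352,3.05714,0]).as_matrix();print(o)
print("scale corner",atz("top",132,195,.04))
# plunger tool rotation
y=-.235
ax=np.array([np.cos(y)*.5,np.sin(y)*.5,-.866]);print(ax)
```

```text
[ 0.4621 -0.1229  0.005 ] [ 0.4642 -0.1214  0.005 ]
capped [0.4576 0.0959 0.072 ] [0.438  0.0105 0.072 ] dropper [0.5987 0.0082 0.085 ] bottle [0.4586 0.3696 0.13  ]
[[-0.8939  0.4482  0.    ]
 [ 0.4482  0.8939 -0.    ]
 [-0.      0.     -1.    ]]
scale corner [0.535  0.3624 0.04  ]
[ 0.4863 -0.1164 -0.866 ]
```

Request:
{"api": "carry_out", "payload": {
  "series": [
    [0.5,-0.5,0,0,0,-0.5,0.6],
    [1,-1,0,0,0,-0.8,0.6],
    [1,-1,0,0,0,-0.9,0.6],
    [1,-1,0,0,0,-0.9,0.6],
    [1,-1,0,0,0,-0.9,0.6],
    [1,-1,0,0,0,-0.9,0.6],
    [1,-1,0,0,0,-0.9,0.6],
    [1,-1,0,0,0,-0.9,0.6],
    [1,-1,0,0,0,-0.9,0.6],
    [1,-1,0,0,0,-0.9,0.6],
    [1,-1,0,0,0,-0.9,0.6],
    [1,-1,0,0,0,-0.2,0.6]
  ],
  "grip_force": 40
}}

```text
t: 2.8
tool_pos: [0.5688, 0.269, 0.2314]
tool_rot: [2.058, 2.373, -0.0]
contact_force: [0.3, 0.8, -0.9]
opening: 0.0514
```

Request:
{"api": "carry_out", "payload": {
  "series": [
    [0.55,-0.7,0,0,0,0,0.6],
    [0.5,-0.74,0,0,0,0,0.6],
    [0,0,0,0,0,0,0.6]
  ]
}}

```text
t: 3.1
tool_pos: [0.5953, 0.232, 0.2312]
tool_rot: [2.059, 2.372, -0.001]
contact_force: [-0.2, -0.0, 0.1]
opening: 0.0512
```

Run:
```python
from station import ctrl
from h import *
print(ctrl.get_obs()["tool_pos"])
for n,b in [("side",(185,80,80,80)),("top",(125,130,80,65))]:
    p=ctrl.get_image(n); pts=[proj(n,ctrl.get_obs()["tool_pos"])]
    crop(n,*b,8,f"a1_{n}",pts,p["frame"])
```

```text
[0.59532866 0.23202606 0.23115726]
```

View pics/a1_side.png

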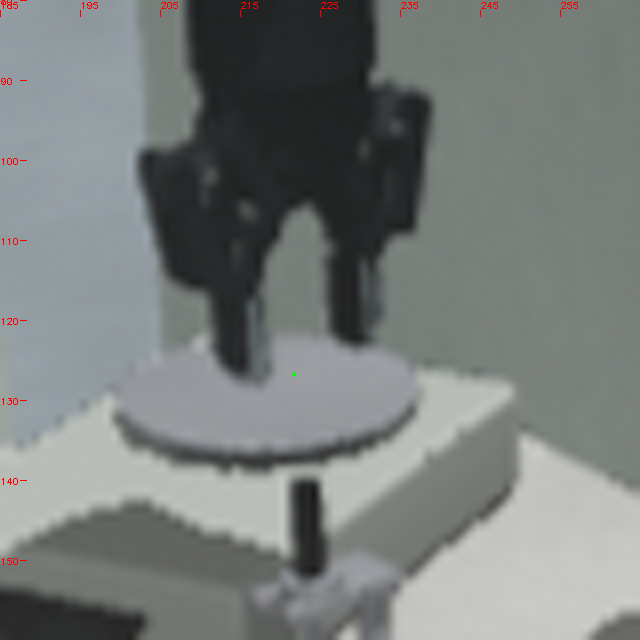

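View pics/a1_top.png

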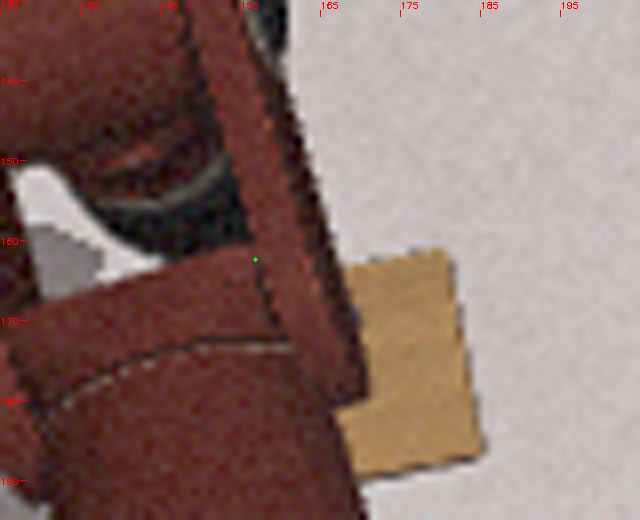

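Request:
{"api": "carry_out", "payload": {
  "series": [
    [0,0.02,-0.8,0,0,0,0.6],
    [0,0,-0.8,0,0,0,0.6],
    [0,0,-0.8,0,0,0,0.6],
    [0,0,-0.6,0,0,0,0.6],
    [0,0,-0.4,0,0,0,0.6],
    [0,0,0,0,0,0,0.6]
  ]
}}

```text
t: 3.8
tool_pos: [0.5927, 0.2358, 0.1445]
tool_rot: [-2.052, -2.377, 0.004]
contact_force: [-0.9, -0.8, -0.9]
opening: 0.0515
```

Run:
```python
from station import ctrl
from h import *
for n,b in [("side",(190,100,70,80))]:
    p=ctrl.get_image(n); pts=[proj(n,ctrl.get_obs()["tool_pos"])]
    crop(n,*b,7,f"a2_{n}",pts,p["frame"])
```

```text
(no output)
```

View pics/a2_side.png

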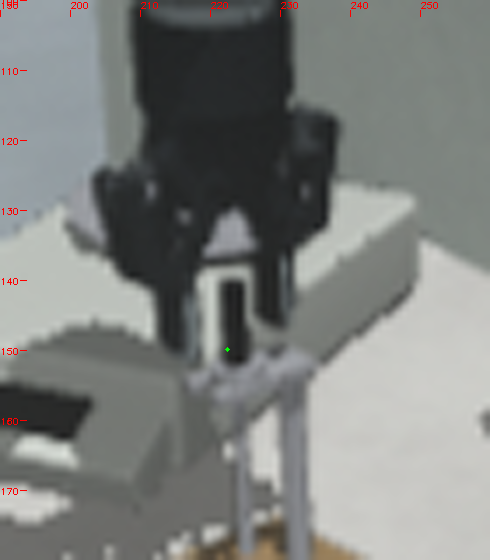

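Request:
{"api": "carry_out", "payload": {
  "series": [
    [0.08,-0.1,0.04,0,0,0,0.6],
    [0,0,0,0,0,0,0.6],
    [0,0,0,0,0,0,0.25],
    [0,0,0,0,0,0,0.0],
    [0,0,0,0,0,0,0.0],
    [0,0,0,0,0,0,0.0],
    [0,0,0,0,0,0,0.0]
  ]
}}

```text
t: 4.55
tool_pos: [0.596, 0.2332, 0.1477]
tool_rot: [2.053, 2.377, 0.0]
contact_force: [-0.7, -0.9, 2.2]
opening: 0.013
```

Run:
```python
from station import ctrl
from h import *
print(ctrl.get_obs())
for n,b in [("side",(190,100,70,80))]:
    p=ctrl.get_image(n); pts=[proj(n,ctrl.get_obs()["tool_pos"])]
    crop(n,*b,7,f"a3_{n}",pts,p["frame"])
```

```text
{'t': 4.55, 'q': array([ 2.56766246e-01,  1.49869160e-01,  1.65132357e+00, -1.03038815e-04,
        1.33995512e+00,  1.10799111e-01]), 'dq': array([ 0.00032823,  0.00174445,  0.00038005, -0.00263926,  0.00153671,
       -0.00022211]), 'effort': array([ 8.66356026e-02, -4.08552361e+01, -3.45512187e+01,  5.37292007e-02,
       -8.94328533e-02, -2.01655428e-03]), 'tool_pos': array([0.59604163, 0.23318385, 0.14767025]), 'tool_rot': array([2.05329627e+00, 2.37728361e+00, 4.86781058e-04]), 'contact_force': array([-0.67912135, -0.88696153,  2.18169709]), 'wrist_torque': array([-0.09533305,  0.06086186,  0.01300639]), 'opening': 0.013028000568441937}
```

View pics/a3_side.png

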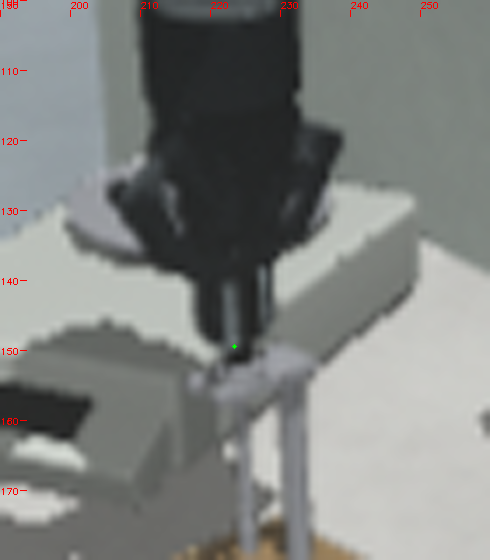

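Request:
{"api": "carry_out", "payload": {
  "series": [
    [0,0,0.2,0,0,0,0],
    [0,0,0.3,0,0,0,0],
    [0,0,0,0,0,0,0],
    [-0.4,-0.058,0,0,0,0,0],
    [-0.5,-0.072,0,0,0,0,0],
    [-0.5,-0.072,0,0,0,0,0],
    [-0.4,-0.058,0,0,0,0,0],
    [0,0,0,0,0,0,0]
  ]
}}

```text
t: 5.4
tool_pos: [0.5494, 0.2266, 0.1596]
tool_rot: [-2.053, -2.378, 0.001]
contact_force: [0.6, -0.7, -0.8]
opening: 0.0132
```

Run:
```python
from station import ctrl
from h import *
for n,b in [("side",(180,100,80,100))]:
    p=ctrl.get_image(n); pts=[proj(n,ctrl.get_obs()["tool_pos"]),proj(n,ctrl.get_obs()["tool_pos"]-[0,0,.1177])]
    crop(n,*b,6,f"a4_{n}",pts,p["frame"])
```

```text
(no output)
```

View pics/a4_side.png

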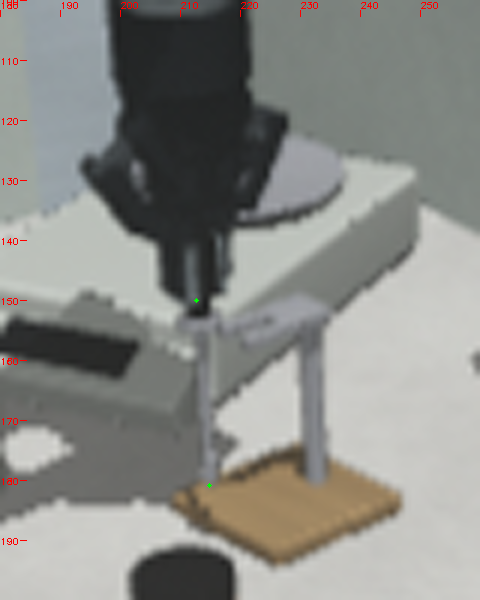

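Request:
{"api": "carry_out", "payload": {
  "series": [
    [0,0,0.5,0,0,0,0],
    [0,0,0.9,0,0,0,0],
    [0,0,0.9,0,0,0,0],
    [-0.1,-0.4,0.7,0,0,0,0],
    [-0.25,-0.8,0.2,0,0,0,0],
    [-0.25,-1,0,0,0,0,0],
    [-0.25,-1,0,0,0,0,0],
    [-0.25,-1,0,0,0,0,0],
    [-0.25,-1,0,0,0,0,0],
    [-0.25,-1,0,0,0,0,0],
    [-0.25,-1,0,0,0,0,0],
    [-0.25,-1,0,0,0,0,0]
  ]
}}

```text
t: 6.65
tool_pos: [0.4981, 0.0201, 0.2407]
tool_rot: [2.053, 2.376, 0.0]
contact_force: [-0.2, -0.5, -0.5]
opening: 0.0125
```

Request:
{"api": "carry_out", "payload": {
  "series": [
    [-0.25,-1,0,0,0,0,0],
    [-0.25,-1,0,0,0,0,0],
    [-0.25,-1,0,0,0,0,0],
    [-0.25,-1,0,0,0,0,0],
    [-0.25,-0.8,0,0,0,0,0],
    [-0.2,-0.5,0,0,0,0,0],
    [0,0,0,0,0,0,0],
    [0,0,0,0,0,0,0]
  ]
}}

```text
t: 7.45
tool_pos: [0.4622, -0.1107, 0.2401]
tool_rot: [2.054, 2.377, 0.001]
contact_force: [0.0, 0.4, -0.2]
opening: 0.0128
```

Run:
```python
from station import ctrl
from h import *
for n,b in [("side",(210,170,80,100)),("top",(230,165,80,70))]:
    p=ctrl.get_image(n); T=ctrl.get_obs()["tool_pos"];pts=[proj(n,T),proj(n,T-[0,0,.1177]),proj(n,[.463,-.122,.02])]
    crop(n,*b,6,f"a5_{n}",pts,p["frame"])
```

```text
(no output)
```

View pics/a5_side.png

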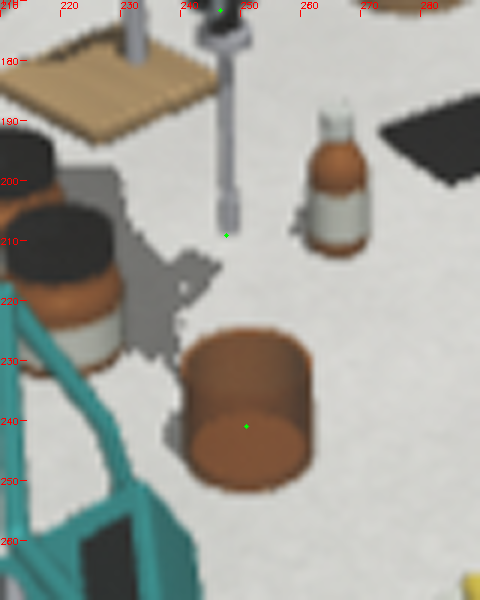

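View pics/a5_top.png

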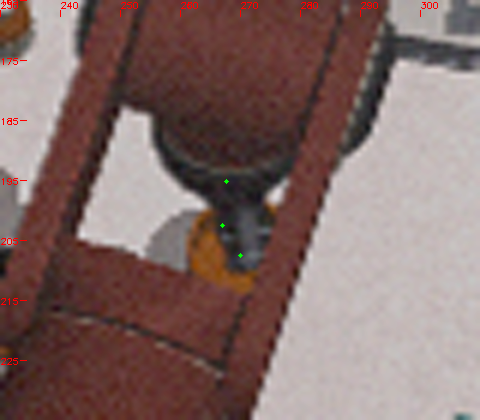

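Request:
{"api": "carry_out", "payload": {
  "series": [
    [0.04,-0.46,-0.3,0,0,0,0],
    [0,0,-0.7,0,0,0,0],
    [0,0,-0.8,0,0,0,0],
    [0,0,-0.8,0,0,0,0],
    [0,0,-0.8,0,0,0,0],
    [0,0,-0.6,0,0,0,0],
    [0,0,-0.25,0,0,0,0],
    [0,0,0,0,0,0,0],
    [0,0,0,0,0,0,0],
    [0,0,0,0,0,0,0]
  ]
}}

```text
t: 8.55
tool_pos: [0.464, -0.1227, 0.1349]
tool_rot: [2.052, 2.376, 0.001]
contact_force: [-0.5, 0.2, -0.7]
opening: 0.0126
```

Run:
```python
from station import ctrl
from h import *
for n,b in [("side",(210,170,80,100))]:
    p=ctrl.get_image(n); T=ctrl.get_obs()["tool_pos"];print(T);pts=[proj(n,T),proj(n,T-[0,0,.1177])]
    crop(n,*b,6,f"a6_{n}",pts,p["frame"])
```

```text
[ 0.4639103  -0.12263581  0.13480961]
```

View pics/a6_side.png

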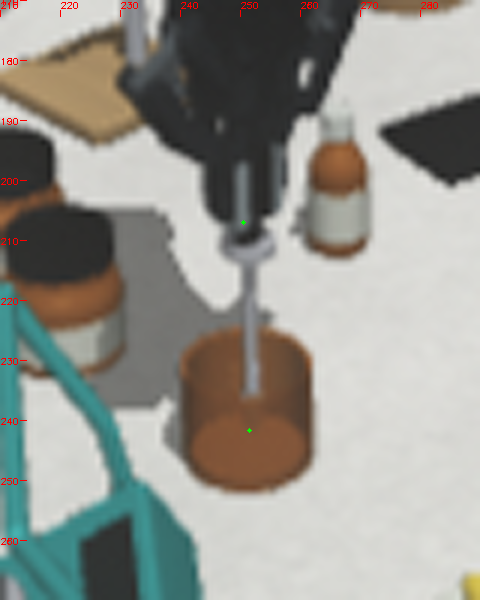

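Request:
{"api": "carry_out", "payload": {
  "series": [
    [0,0,-0.2,0,0,0,0],
    [0,0,0,0,0,0,0],
    [0,0,0,0,0,0,0],
    [0,0,0,0,0,0,0],
    [0,0,0.6,0,0,0,0],
    [0,0,0.9,0,0,0,0],
    [0,0,0.9,0,0,0,0],
    [0,0,0.9,0,0,0,0],
    [0,0,0.9,0,0,0,0],
    [0.1,0.3,0.3,0,0,0,0],
    [0.25,0.8,0,0,0,0,0],
    [0.25,1,0,0,0,0,0]
  ]
}}

```text
t: 9.8
tool_pos: [0.4785, -0.0693, 0.2417]
tool_rot: [2.055, 2.375, 0.001]
contact_force: [-0.0, 0.3, -1.4]
opening: 0.0126
```

Request:
{"api": "carry_out", "payload": {
  "series": [
    [0.25,1,0,0,0,0,0],
    [0.25,1,0,0,0,0,0],
    [0.25,1,0,0,0,0,0],
    [0.25,1,0,0,0,0,0],
    [0.25,1,0,0,0,0,0],
    [0.25,1,0,0,0,0,0],
    [0.25,1,0,0,0,0,0],
    [0.25,1,0,0,0,0,0],
    [0.25,1,0,0,0,0,0],
    [0.25,1,0,0,0,0,0],
    [0.25,0.8,0,0,0,0,0],
    [0,0.4,0,0,0,0,0]
  ]
}}

```text
t: 11.0
tool_pos: [0.5467, 0.2121, 0.2407]
tool_rot: [-2.051, -2.379, 0.001]
contact_force: [0.1, -0.8, -0.6]
opening: 0.0128
```

Request:
{"api": "carry_out", "payload": {
  "series": [
    [0,0,-0.5,0,0,0,0],
    [0,0,-0.8,0,0,0,0],
    [0,0,-0.8,0,0,0,0],
    [0,0,-0.7,0,0,0,0],
    [0,0,-0.4,0,0,0,0],
    [0,0,0,0,0,0,0],
    [0,0,0,0,0,0,0]
  ]
}}

```text
t: 11.7
tool_pos: [0.547, 0.2098, 0.1613]
tool_rot: [2.054, 2.377, 0.0]
contact_force: [0.1, 0.4, 1.0]
opening: 0.013
```

Request:
{"api": "carry_out", "payload": {
  "series": [
    [0,0.4,0,0,0,0,0],
    [0,0.25,0,0,0,0,0],
    [0,0,0,0,0,0,0],
    [0,0,0,0,0,0,0]
  ]
}}

```text
t: 12.1
tool_pos: [0.547, 0.2269, 0.1615]
tool_rot: [2.052, 2.378, 0.001]
contact_force: [-0.4, 0.4, -0.7]
opening: 0.0128
```

Run:
```python
from station import ctrl
from h import *
print(ctrl.get_obs()["tool_pos"])
for n,b in [("side",(180,100,80,100))]:
    p=ctrl.get_image(n); T=ctrl.get_obs()["tool_pos"];print(T);pts=[proj(n,T),proj(n,T-[0,0,.1177])]
    crop(n,*b,6,f"a7_{n}",pts,p["frame"])
```

```text
[0.5470405  0.22689743 0.16150489]
[0.54697486 0.2266789  0.1613233 ]
```

View pics/a7_side.png

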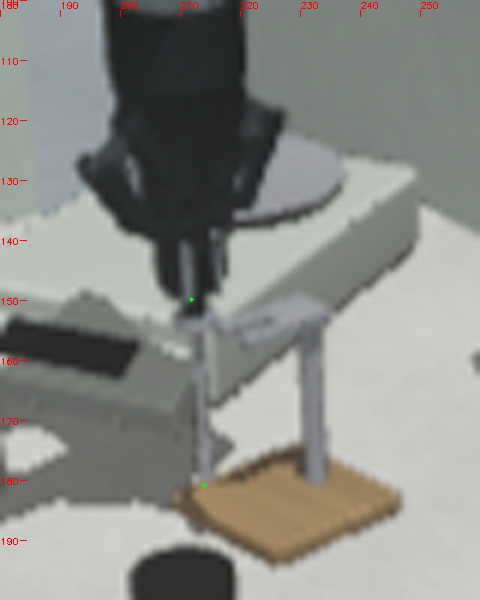

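Request:
{"api": "carry_out", "payload": {
  "series": [
    [0.4,0.056,0,0,0,0,0],
    [0.5,0.07,0,0,0,0,0],
    [0.5,0.07,0,0,0,0,0],
    [0.35,0.05,0,0,0,0,0],
    [0.17,0.02,0,0,0,0,0],
    [0,0,0,0,0,0,0],
    [0,0,0,0,0,0,0]
  ]
}}

```text
t: 12.85
tool_pos: [0.5947, 0.233, 0.1608]
tool_rot: [-2.053, -2.377, 0.001]
contact_force: [0.6, -0.7, -0.0]
opening: 0.0126
```

Right on the original line; lower 13 mm.

Request:
{"api": "carry_out", "payload": {
  "series": [
    [0,0,-0.2,0,0,0,0],
    [0,0,-0.2,0,0,0,0],
    [0,0,-0.1,0,0,0,0],
    [0,0,-0.02,0,0,0,0],
    [0,0,0,0,0,0,0]
  ]
}}

```text
t: 13.35
tool_pos: [0.5948, 0.2331, 0.1479]
tool_rot: [-2.053, -2.378, 0.0]
contact_force: [-0.3, 0.0, -1.1]
opening: 0.013
```

Run:
```python
from station import ctrl
from h import *
for n,b in [("side",(190,100,70,90))]:
    p=ctrl.get_image(n); o=ctrl.get_obs();T=o["tool_pos"];print(T,o["contact_force"])
    crop(n,*b,7,f"a8_{n}",[proj(n,T)],p["frame"])
```

```text
[0.59481685 0.23307864 0.14792707] [ 0.07933554  0.16354056 -0.7434924 ]
```

View pics/a8_side.png

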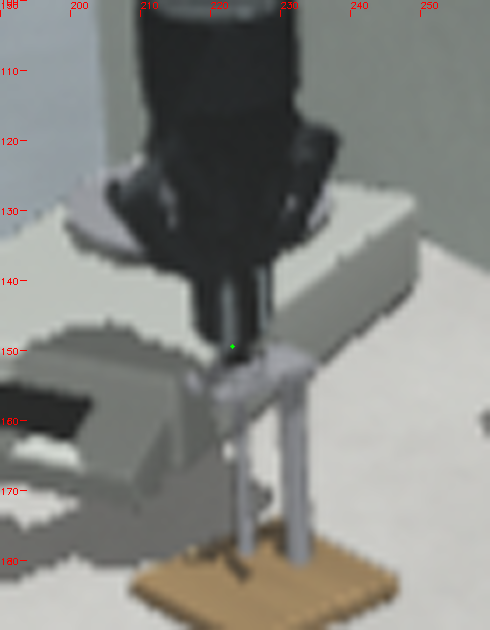

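Request:
{"api": "carry_out", "payload": {
  "series": [
    [0,0,-0.02,0,0,0,0],
    [0,0,0,0,0,0,0.2],
    [0,0,0,0,0,0,0.5],
    [0,0,0,0,0,0,0.6],
    [0,0,0,0,0,0,0.6],
    [0,0,0,0,0,0,0.6],
    [0,0,0.3,0,0,0,0.6],
    [0,0,0.8,0,0,0,0.6],
    [0,0,0.8,0,0,0,0.6],
    [0,0,0.9,0,0,0,0.6],
    [0,0,0.9,0,0,0,0.6],
    [0,0,0.3,0,0,0,0.6]
  ]
}}

```text
t: 14.6
tool_pos: [0.5963, 0.2335, 0.2517]
tool_rot: [2.051, 2.375, 0.007]
contact_force: [-0.5, -0.8, 0.9]
opening: 0.0513
```

Run:
```python
from station import ctrl
from h import *
for n,b in [("side",(190,100,70,90))]:
    p=ctrl.get_image(n); o=ctrl.get_obs();T=o["tool_pos"];print(T,o["contact_force"])
    crop(n,*b,7,f"a9_{n}",[],p["frame"])
```

```text
[0.59628296 0.23347572 0.25164283] [0.26129627 0.03057503 0.16334912]
```

View pics/a9_side.png

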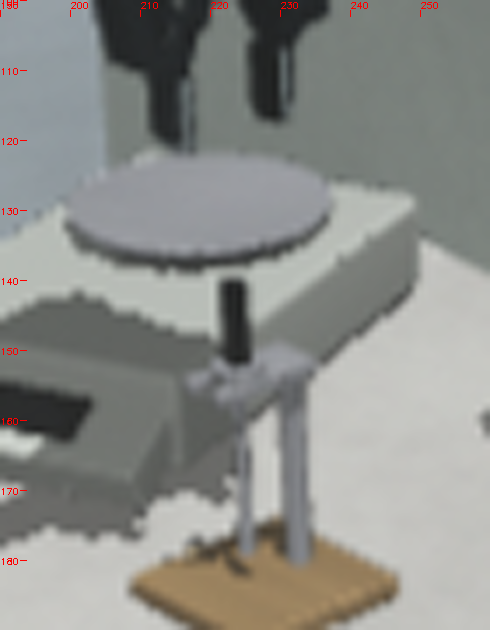

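Request:
{"api": "carry_out", "payload": {
  "series": [
    [-0.1,-0.6,0,0,0,0.5,0],
    [-0.18,-1,0,0,0,0.7,0],
    [-0.18,-1,0,0,0,0.7,0],
    [-0.18,-1,0,0,0,0.7,0],
    [-0.18,-1,0,0,0,0.7,0],
    [-0.18,-1,0,0,0,0.7,0],
    [-0.18,-1,0,0,0,0.7,0],
    [-0.18,-1,0,0,0,0.7,0],
    [-0.18,-1,0,0,0,0.7,0],
    [-0.18,-1,0,0,0,0.7,0],
    [-0.18,-1,0,0,0,0.7,0],
    [-0.18,-1,0,0,0,0.7,0]
  ]
}}

```text
t: 15.85
tool_pos: [0.5421, -0.0578, 0.2462]
tool_rot: [-0.931, -2.999, 0.0]
contact_force: [1.0, 0.7, 0.4]
opening: 0.0002
```

Request:
{"api": "carry_out", "payload": {
  "series": [
    [-0.18,-1,0,0,0,0.7,0],
    [-0.18,-1,0,0,0,0.7,0],
    [-0.18,-1,0,0,0,0.7,0],
    [-0.18,-1,0,0,0,0.7,0],
    [-0.18,-1,0,0,0,0.7,0],
    [-0.1,-0.75,0,0,0,0.2,0],
    [0,0,0,0,0,0,0],
    [0,0,0,0,0,0,0]
  ]
}}

```text
t: 16.65
tool_pos: [0.5175, -0.2004, 0.2465]
tool_rot: [-0.369, -3.118, -0.002]
contact_force: [0.4, 0.8, 0.1]
opening: 0.0003
```

Request:
{"api": "carry_out", "payload": {
  "series": [
    [0,0,0,-0.17,-0.71,0,0],
    [0,0,0,-0.2,-0.85,0,0],
    [0,0,0,-0.2,-0.85,0,0],
    [0,0,0,-0.2,-0.85,0,0],
    [0,0,0,-0.2,-0.85,0,0],
    [0,0,0,-0.2,-0.85,0,0],
    [0,0,0,-0.05,-0.13,0,0],
    [0,0,0,0,0,0,0],
    [0,0,0,0,0,0,0]
  ]
}}

```text
t: 17.55
tool_pos: [0.5184, -0.2004, 0.2481]
tool_rot: [0.306, 2.603, -0.082]
contact_force: [-0.4, -0.7, 0.2]
opening: 0.0003
```

Run:
```python
from station import ctrl
from h import *
from scipy.spatial.transform import Rotation as R
np.set_printoptions(precision=4,suppress=True)
o=ctrl.get_obs();T=o["tool_pos"];M=R.from_rotvec(o["tool_rot"]).as_matrix();z=np.array([.4863,-.1164,-.866])
P=np.array([.6271,-.2267,.099])
d=P-T;print(T,M,o["q"]);al=d@z;print("along",al,"perp",d-al*z)
for q in (.07,.02): print(q,(P-q*z-T)/.025)
p=ctrl.get_image("side");crop("side",255,110,110,130,5,"b1",[proj("side",T),proj("side",P)],p["frame"])
p=ctrl.get_image("top");crop("top",250,120,100,90,6,"b1t",[proj("top",T),proj("top",P)],p["frame"])
```

```text
[ 0.5184 -0.2004  0.2481] [[-0.8427  0.2317  0.4859]
 [ 0.2005  0.9728 -0.116 ]
 [-0.4996 -0.0003 -0.8663]] [-0.5923 -0.469   2.0932  0.2054  1.0315 -1.9914]
along 0.18503300410491352 perp [ 0.0187 -0.0048  0.0112]
0.07 [ 2.9865 -0.7258 -3.5387]
0.02 [ 3.9591 -0.9586 -5.2707]
```

View pics/b1.png

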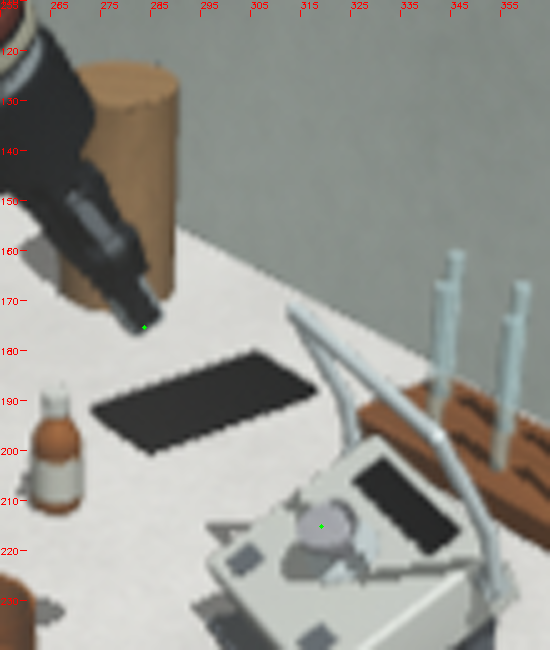

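View pics/b1t.png

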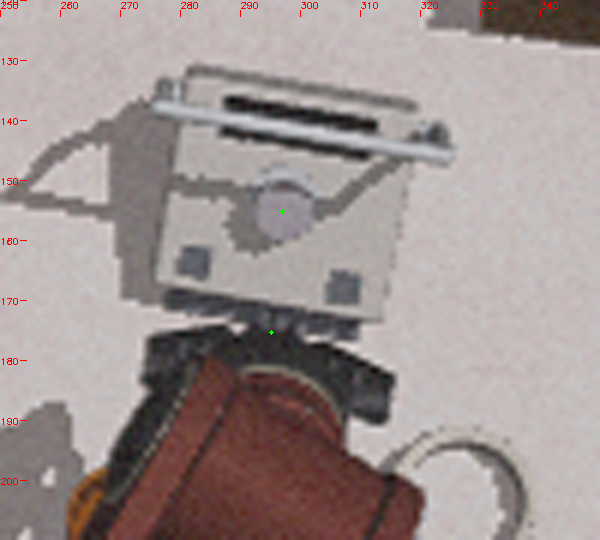

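Request:
{"api": "carry_out", "payload": {
  "series": [
    [0.4,-0.1,-0.5,0,0,0,0],
    [0.7,-0.17,-0.85,0,0,0,0],
    [0.7,-0.17,-0.85,0,0,0,0],
    [0.7,-0.17,-0.84,0,0,0,0],
    [0.49,-0.12,-0.5,0,0,0,0],
    [0.3,-0.07,-0.53,0,0,0,0],
    [0.3,-0.07,-0.53,0,0,0,0],
    [0.2,-0.05,-0.35,0,0,0,0],
    [0.15,-0.04,-0.3,0,0,0,0],
    [0,0,0,0,0,0,0],
    [0,0,0,0,0,0,0]
  ]
}}

```text
t: 18.75
tool_pos: [0.6166, -0.2248, 0.1166]
tool_rot: [0.306, 2.602, -0.083]
contact_force: [-0.2, -0.8, 0.5]
opening: -0.0
```

Run:
```python
from station import ctrl
from h import *
np.set_printoptions(precision=4,suppress=True)
o=ctrl.get_obs();T=o["tool_pos"];z=np.array([.4863,-.1164,-.866])
P=np.array([.6271,-.2267,.099])
d=P-T;al=d@z;print(T,o["contact_force"],"along",al,"perp",d-al*z,o["q"])
p=ctrl.get_image("side");crop("side",280,140,85,110,6,"b2",[proj("side",T),proj("side",P)],p["frame"])
```

```text
[ 0.6166 -0.2248  0.1166] [-0.2225 -0.8002  0.4735] along 0.02059928470568226 perp [0.0005 0.0005 0.0002] [-0.5242 -0.0573  1.9892  0.219   0.7161 -1.99  ]
```

View pics/b2.png

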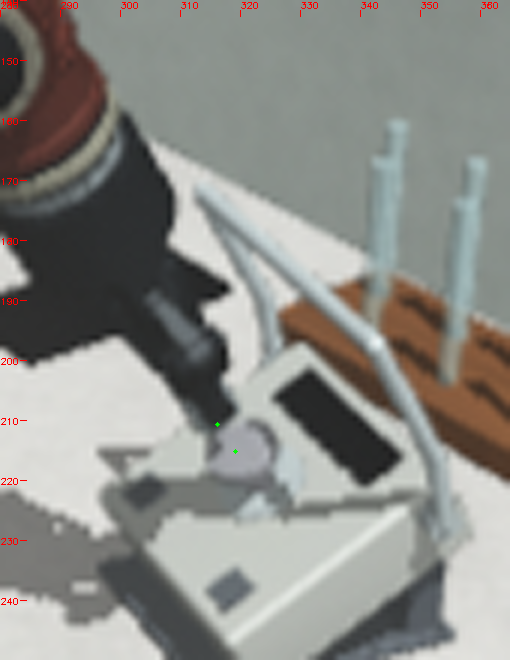

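Request:
{"api": "carry_out", "payload": {
  "series": [
    [0.15,-0.035,-0.26,0,0,0,0],
    [0.15,-0.035,-0.26,0,0,0,0],
    [0.1,-0.023,-0.175,0,0,0,0],
    [0.1,-0.023,-0.175,0,0,0,0],
    [0.1,-0.023,-0.175,0,0,0,0],
    [0.1,-0.023,-0.175,0,0,0,0],
    [0,0,0,0,0,0,0],
    [0,0,0,0,0,0,0]
  ]
}}

```text
t: 19.6
tool_pos: [0.6336, -0.2288, 0.0856]
tool_rot: [0.306, 2.604, -0.082]
contact_force: [-6.6, 1.5, 5.4]
opening: 0.0001
```

Request:
{"api": "carry_out", "payload": {
  "series": [
    [0.06,-0.014,-0.1,0,0,0,0],
    [0.04,-0.01,-0.07,0,0,0,0],
    [0,0,0,0,0,0,0],
    [0,0,0,0,0,0,0]
  ]
}}

```text
t: 20.0
tool_pos: [0.6353, -0.2292, 0.083]
tool_rot: [0.305, 2.606, -0.082]
contact_force: [-24.7, 5.6, 21.8]
opening: 0.0002
```

Run:
```python
from station import ctrl
from h import *
p=ctrl.get_image("side");o=ctrl.get_obs();print(o["contact_force"],o["tool_pos"]);crop("side",280,140,85,110,6,"b3",[],p["frame"])
```

```text
[-24.00049297   6.17920336  22.23712199] [ 0.63533876 -0.22915871  0.08296126]
```

View pics/b3.png

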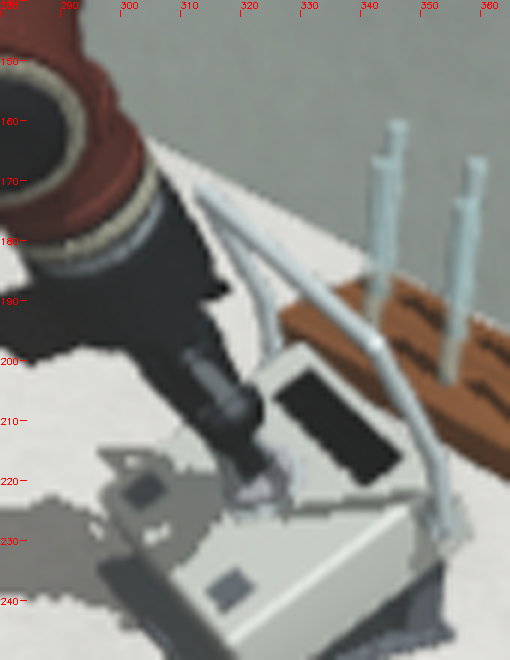

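Request:
{"api": "carry_out", "payload": {
  "series": [
    [-0.1,0.023,0.175,0,0,0,0],
    [-0.1,0.023,0.175,0,0,0,0],
    [-0.15,0.035,0.26,0,0,0,0],
    [-0.2,0.047,0.35,0,0,0,0],
    [-0.3,0.07,0.53,0,0,0,0],
    [-0.45,0.11,0.8,0,0,0,0],
    [-0.5,0.12,0.87,0,0,0,0],
    [-0.6,0.14,0.8,0,0,0,0],
    [-0.7,0.15,0.8,0,0,0,0],
    [-0.8,0.1,0.5,0,0,0,0],
    [0,0,0,0,0,0,0],
    [0,0,0,0,0,0,0]
  ]
}}

```text
t: 21.25
tool_pos: [0.539, -0.209, 0.2134]
tool_rot: [0.307, 2.601, -0.083]
contact_force: [-0.1, 0.1, -0.6]
opening: -0.0002
```

Run:
```python
from station import ctrl
from h import *
import pickle
o=ctrl.get_obs();print(o["contact_force"],o["tool_pos"],o["dq"])
for n in ["side","top"]:
    p=ctrl.get_image(n);pickle.dump(p,open(f"{n}_end.pkl","wb"))
    d=cv2.absdiff(p["frame"],P[n]["frame"])
    v=np.hstack([p["frame"][90:340,100:400],cv2.convertScaleAbs(d[90:340,100:400],alpha=2)])
    cv2.imwrite(f"pics/end_{n}.png",cv2.resize(v,None,fx=1.33,fy=1.33))
crop("side",280,160,85,90,7,"endtim",[],pickle.load(open("side_end.pkl","rb"))["frame"])
```

```text
[-0.07457133  0.12022536 -0.55043259] [ 0.53898581 -0.20898334  0.21343204] [ 0.00488711  0.03574834  0.00270884 -0.0010173   0.00200232 -0.00064659]
```

View pics/end_side.png

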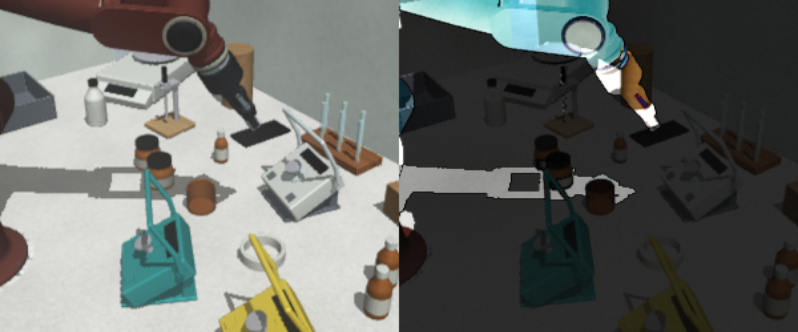

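View pics/end_top.png

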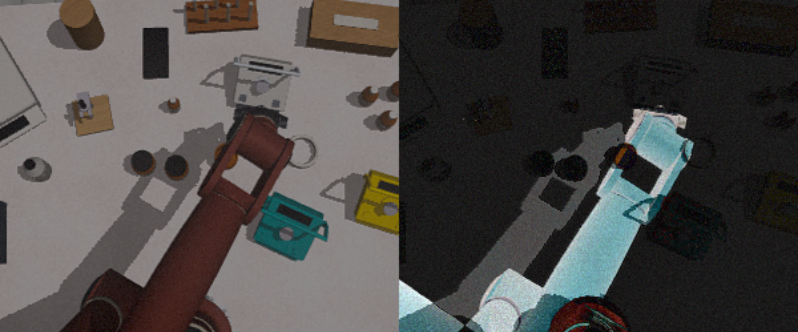

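View pics/endtim.png

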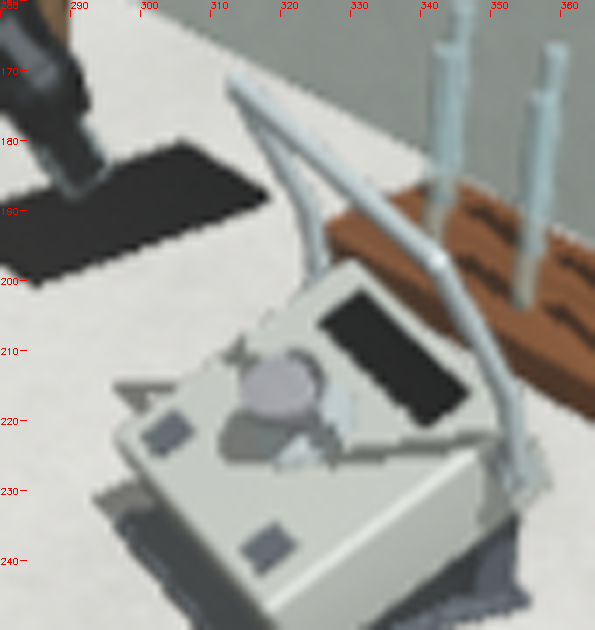

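```bash
python3 - <<'E'
from h import *
a=np.array([-.4863,.1164,.866]);Pp=np.array([.6271,-.2267,.099])
print(proj("side",Pp),proj("side",Pp-.018*a),proj("side",Pp-.015*a))
y=np.array([.2328,.9725,0]);x=np.cross(y,a)
for d in (0,.013,.018):
    q=np.array([proj("side",Pp-d*a+.018*(np.cos(t)*x+np.sin(t)*y)) for t in np.linspace(0,6.28,60)]);print(d,q.min(0),q.max(0))
E
python3 - <<'E'
import cv2,numpy as np
a=cv2.imread("pics/b3.png")[380:540,180:340];b=cv2.imread("pics/b2.png")[380:540,180:340]
cv2.imwrite("pics/cmp.png",cv2.resize(np.hstack([b,a]),None,fx=2.4,fy=2.4,interpolation=cv2.INTER_CUBIC))
E
```

```text
[318.70280578 214.73418106] [321.21142413 218.70107531] [320.79612497 218.04436009]
0 [312.86201185 209.82911105] [324.61216229 219.71405797]
0.013 [314.70139228 212.7089297 ] [326.40288683 222.57770469]
0.018 [315.40319268 213.8077122 ] [327.0860631  223.67018967]
```

View pics/cmp.png

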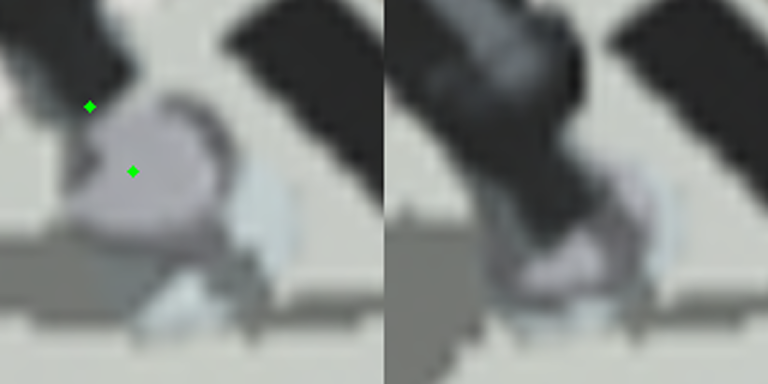

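Run:
```python
from station import ctrl
print(ctrl.get_obs()["t"],ctrl.finish_job())
```

```text
the job is handed in; nothing more can be done
21.35 None
```

I ran the whole job and handed it in at t = 21.35 s. No verdict was reported.

- **Dip:** I took the rod out through the fork's open side and lowered its tip into the open jar. From the tool pose, the tip was about 17 mm above the table, then about 12 mm, held well over 0.2 s. The jar's front wall hid the tip in the side picture, so the depth was not seen directly.
- **Hang back:** I slid the rod back to within about 1 mm of where I had gripped it and let go. The picture after release shows it upright with the collar on the prongs, as at the start.
- **Plunger:** I pushed the white timer's plunger along its axis until the tool had gone about 18 mm past the measured top. The force along the axis was then about 31 N against a 10 N spring, so it was on its stop. The head's shift in the picture suggests about 17 mm, but that is only a rough reading.
- **Side force while pushing:** The push also showed about 10 N sideways, more than the plunger alone should give. I took it as friction on the head; it was gone after I backed off.
- **End check:** The plunger was back out and the arm clear, with about 0.5 N on the tool. Comparing start and end pictures showed only the arm, its shadow and small pixel differences around the rod. From above, the arm hid part of the open jar.

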